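Roll a piston pin up a track against its stop with a wooden paddle

ROBOT

A 6-joint arm with a two-finger parallel gripper is mounted at the origin on the work surface. World frame = base frame: x ahead of the robot, y to its left, z up, the work surface at z = 0. Lengths are in m, angles in rad, forces in N, time in s.
With the tool pointing down it reaches from about 0.425 to 0.95 m from the base axis. Payload 3.5 kg.
Tool frame: the origin (TCP) lies midway between the tips of the shut fingers; the grasp point (between the pads) lies 19 mm behind it; z points along the fingers, y is the direction in which the jaws open and shut (so a half turn about z gives the same grasp; the last joint's range is limited). The gripper opens to 85 mm and grips with 20 to 120 N. Pads are 22 mm wide; open, the fingers measure 114 mm over their backs; the gripper's body (76 mm by 85 mm) begins 54 mm behind the grasp point. The pads swing forward as they close: fully open they stand 13 mm farther back than shut.
Start: joints at [0.977, 0.286, 1.577, -0, 1.279, -0.15], TCP at [0.29, 0.61, 0.231] pointing down, gripper open.
Joint ranges: [-2.77, 2.77], [-0.9, 2.22], [0.21, 2.48], [-1.53, 4.67], [0.24, 2.81], [-2.84, 2.84]. Speed limits (rad/s): [2.79, 2.79, 3.14, 3.14, 3.14, 3.14].

INTERFACE

Orientations are given as a unit quaternion [x, y, z, w].
In Python, from plant import * gives the robot as it stands.
- The arm moves only by the shell command python3 -m jog 'ROWS' [FORCE]. ROWS is a JSON object of lists of equal length, an entry for each row: "travel": the shift along the world's x, y, z in mm, a list of three; "dr": the turn, a rotation vector about the world's x, y, z in degrees, a list of three; "jaw": the closure in counts, from 0 (fully open) to 255 (shut). In form: {"travel": [[x, y, z], ...], "dr": [[wx, wy, wz], ...], "jaw": [jaw, ...]}. A call has 1 to 5 rows; each row shifts and turns the commanded pose from where the row before left it; what a row does not reach is not made up. A row lasts 1/12 s, in which the tool goes at most 41.7 mm and 7.16 degrees, less where a joint would pass 70% of its speed; a pose out of reach is approached as far as the arm can. A call is refused whole if a number of a shift passes 41.7 or a number of a turn 7.16, either way. A call with a gripper value outside its range is refused whole. The fingers move at their own pace and stop on an object; FORCE is the grip in N (left out, the last holds). Time passes only in rows, so rows that do not move let the fingers close. It gives the time, the measured TCP pose, the force and the opening at its end, in the units of the state.
- get_state(): the state, without advancing time (a new reading comes with each control period).
- read_camera(name): name is "scene" or "side" or "wrist"; returns the picture (480x640x3 uint8, red, green, blue); there is no depth.
- camera_info(name): a dict with "K" (3x3 intrinsics, pixels), "k1" (the pictures are not rectified: a ray, as slopes to the right and down, at radius r is drawn at 1 + k1 r^2 times it, then the intrinsics apply), "R" (3x3) and "t" (3): a world point X has camera coordinates R X + t; the wrist camera has in their place "mount" (4x4, takes a point from camera to tool coordinates, whose origin is the TCP and whose axes are the flange's). Camera axes: x right, y down, z forward; pixel columns grow to the right and rows downward; lengths in m; the calibration is good to about 2 mm. A picture is of the moment at which its call begins: read the wrist's pose just before it. camera_info takes no time and is no camera call.
- sign_off(): hands the job in, once; it reports no verdict.
The state is a dict: "time": time; "qpos": joint angles; "dq": joint speeds; "joint_efforts": joint torques, N m; "eef_pos": TCP position; "tcp_rot": TCP orientation; "contact_force": force on the tool from outside, world axes, zero at the start; "wrist_torque": the same for the moment, N m; "opening": opening from 0.0 (shut) to 1.0 (fully open).
Only numpy, scipy, OpenCV 4.12 (cv2) and the standard library are available. Lean on these libraries where they do the work, as an engineer would, in place of code of your own. Each camera call takes 0.05 s, during which the arm holds its last target. There are 200 camera calls.

TASK

Take the wooden push paddle out of its tray and with its blade roll the thick steel piston pin along the track, over the crown, until it meets the rubber pad of the end stop; with the paddle still behind it, press the pin home against the pad with about 10 N for one second, always gently: the pin is never touched by the gripper, never shot along, and never pushed with 20 N or more. Then stand the paddle upright in its tray again and let it go, leaving the pin resting against the pad and the other parts on the bench alone.

Things in the scene. Friction and masses are not known exactly. Their poses are not given: they have to be found in the camera images.
- pin: The piston pin to be rolled: plain polished steel, a thick-walled tube (dark bore at the ends), 30 mm in diameter and 60 mm long, about 0.14 to 0.28 kg, lying across the track on its level start part. Origin at its centre; its y axis is the pin's own axis (it lies across the track), x and z turn as it rolls.
- rail: Fixed track: aluminium channel 320 mm long, 76 mm wide. Origin on the bench under its middle line; x along the track in the rolling direction (to the stop), y across, z up. Runs from x = -180 mm (open end) to 140 mm. Side walls: inner faces at y = +-32 mm, tops 36 mm above the bench. The pin starts on the level part, its centre at x = -105 to -60 mm, 35 mm above the bench.
- crown (a point): The crown of the track: a point on its floor, on the middle line, 40 mm along x from the track's origin, 25.6 mm above the bench; axes as the track's. The floor is level, 20 mm above the bench, from the open end to 80 mm before the crown, then ramps up 4 degrees to it, then falls 1.5 degrees to 23 mm at the far end. Let go on the ramp the pin rolls back; past the crown it rolls on to the pad.
- stop: The end stop: a fixed grey post across the far end of the track, 76 mm wide, 62 mm tall, 22 mm thick, with a black knob on its back. Origin on the bench at the middle of the post's near face, 123 mm along the track from the track's origin; axes as the track's. A steel head with a rubber pad sticks out from it towards the pin.
- stop_face (a point): Middle of the post's near face, 40 mm above the bench, axes as the track's. The rubber pad (50 mm wide, 29 to 51 mm above the bench) stands out from it towards the pin. How far is set differently every time and not reported, it must be seen or felt: the pad's front is 18 to 38 mm from this face. The head does not shift under such loads; the pad gives about 1 mm for every 6 N.
- paddle: Push paddle, one piece of wood, 0.15 kg, upright in the tray: a blade block 26 mm thick (x), 50 mm wide (y), 45 mm tall, above it a handle 22 mm thick (x), 28 mm wide (y), from 45 to 120 mm above the underside. Origin at the centre of its underside, z up; either of the two flat 50 x 45 mm faces may push. Grip it across the 22 mm, about 85 mm up, so that it cannot pivot.
- tray: The paddle's tray, blue painted, fixed to the bench: 120 mm (x) by 130 mm (y) outside, walls 5 mm thick and 16 mm high, floor 5 mm thick. Origin at the centre of its underside on the bench, z up.
- gear: Bystander: loose dark steel gear, 66 mm across, 24 mm tall with its hub. Leave it. Origin at the centre of its underside.
- spare_pin: Bystander: a smaller steel pin, 22 mm in diameter and 45 mm long, lying on the bench. Not the one to roll; leave it. Origin at its centre.
- bearing: Bystander: loose steel bearing ring, 52 mm across, 15 mm tall. Leave it. Origin at the centre of its underside.
- small_gear: Bystander: loose small steel gear, 46 mm across, 26 mm tall with its hub. Leave it. Origin at the centre of its underside.
- basket: Bystander: loose clutch basket, 110 mm across, 60 mm tall. Leave it. Origin at the centre of its underside.
Not all that is in view belongs to the job. There is more than one size of the paddle; the job needs the middle-sized.

How it is judged:
On the way, in this order (a step that is already met when the one before it is completed fails the run):
1. the paddle is held clear of its tray (z of paddle in the frame of tray above 0.03 m and contact force between the fingers and paddle above 1 N), for 0.2 s.
2. the pin is rolled up the ramp by the paddle (x of pin in the frame of rail above -0.02 m and contact force between paddle and pin above 0.02 N), for 0.1 s.
3. the paddle presses the pin against the stop's pad with more than 5 N for half a second (contact force between pin and stop above 5 N and contact force between paddle and pin above 5 N), for 0.5 s.
At the end, for the whole second after the job is handed in: The pin lies at rest across the track beyond the crown, against the stop's pad (centre 58 to 100 mm along the track from its origin, its axis within 0.15 rad of straight across). The paddle stands upright (within 0.1 rad), at rest on the floor of its tray, released (x of pin in the frame of rail between 0.058 and 0.1 m and z of pin in the frame of rail between 0.033 and 0.047 m and angle between the y axis of pin and the y axis of rail, either way round below 0.15 rad and linear speed of each of pin, paddle below 0.02 m/s and x of paddle in the frame of tray between -0.055 and 0.055 m and y of paddle in the frame of tray between -0.06 and 0.06 m and z of paddle in the frame of tray below 0.009 m and angle between paddle's own z axis and vertical below 0.1 rad); the robot touches nothing.
It fails at once if the paddle, or anything else, pushes the pin with 20 N or more (contact force between paddle and pin above 20 N or contact force between pin and stop above 20 N).
It fails at once if the gripper or arm touches the pin (contact force between any of the fingers, the arm and pin above 0.3 N).
It fails at once if the pin is shot along (faster than 0.3 m/s) (linear speed of pin above 0.3 m/s).
It fails at once if the pin leaves the track (z of pin in the frame of rail above 0.06 m or z of pin in the frame of rail below 0.025 m).
It fails at once if a bystander part is moved by more than 20 mm (distance of any of gear, spare_pin, small_gear, bearing, basket from where it was at the start of the episode above 0.02 m).
It also fails if it takes over 70 s, if anything falls off the work surface, if the arm or the gripper's body presses on something with over 40 N, if the wrist force passes 120 N, or if a joint passes its speed limit or range.

## Working session

There is one attempt and no reset: what is moved stays moved. The work goes in short steps, Python scripts to look and compute and a shell command to move; the robot and the scene stay as the last step left them, time stands still between calls to the robot, and variables do not carry over. Pictures are saved under pics/ and viewed, about 8 in all and at most 12, crops included, and the job is handed in when it is done.

```bash
ls; mkdir -p pics; python3 - <<'E'
from plant import *
import cv2
s=get_state();print(s)
for n in("scene","side"):
    cv2.imwrite(f"pics/{n}0.png",read_camera(n)[:,:,::-1]);print(n,camera_info(n))
print(camera_info("wrist"))
E
```

```text
pics
{'time': 0.0, 'qpos': array([ 9.76995053e-01,  2.87175602e-01,  1.57819542e+00, -8.13656685e-06,
        1.27859463e+00, -1.49971378e-01]), 'dq': array([ 0.00060143, -0.00023933,  0.00117768,  0.00111374, -0.00121531,
        0.00028198]), 'joint_efforts': array([ 7.95944788e-05, -4.05985773e+01, -2.92624676e+01, -2.18496884e-04,
        5.77374478e-03, -1.94604567e-06]), 'eef_pos': array([0.28942788, 0.60906541, 0.22993058]), 'tcp_rot': array([ 2.20096712e-01,  9.75477334e-01, -1.10680868e-03, -4.27513776e-04]), 'contact_force': array([-0.25992501, -0.46687714, -0.23752519]), 'wrist_torque': array([ 0.02579903, -0.04504622, -0.03121324]), 'opening': 1.0019923565000133}
scene {'K': array([[604.80821118,   0.        , 325.73296231],
       [  0.        , 604.80821118, 226.35679786],
       [  0.        ,   0.        ,   1.        ]]), 'k1': -0.18659221107170954, 'R': array([[-0.60778023,  0.79409271, -0.00446888],
       [ 0.69554995,  0.52962566, -0.48549658],
       [-0.38316245, -0.29818355, -0.87422715]]), 't': array([ 0.37044218, -0.33048602,  1.54669319])}
side {'K': array(
[... 221 characters left out ...]
140195],
       [-0.04158241, -0.69002713, -0.72258803],
       [ 0.04144127,  0.72140006, -0.69127749]]), 't': array([-0.53937357,  0.04208188,  0.95242595])}
{'K': array([[418.03496585,   0.        , 318.32708937],
       [  0.        , 418.03496585, 236.49711002],
       [  0.        ,   0.        ,   1.        ]]), 'k1': -0.009334791000095394, 'mount': array([[-1.00763418e-03, -9.52226318e-01, -3.05391592e-01,
         7.83785623e-02],
       [ 9.99999341e-01, -7.91310853e-04, -8.32133255e-04,
         8.57506391e-04],
       [ 5.50719504e-04, -3.05392229e-01,  9.52226487e-01,
        -1.42838403e-01],
       [ 0.00000000e+00,  0.00000000e+00,  0.00000000e+00,
         1.00000000e+00]])}
```

View pics/scene0.png

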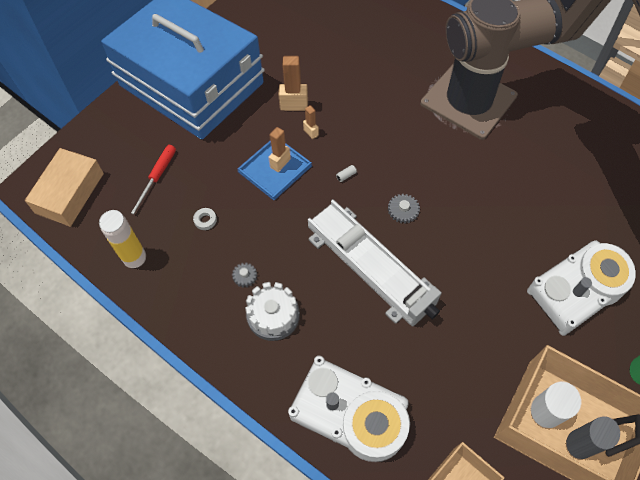

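View pics/side0.png

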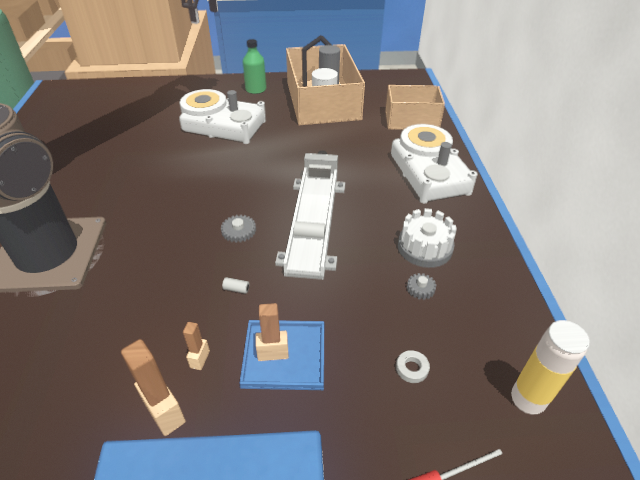

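Candidates for the paddle are: large at scene (292,85), small at (311,123), and the tray one, middle-sized, at (279,150), which I choose. For the pin: the thick pin in the track at (351,238), which I choose, versus the spare at (346,173). The track runs from its open end at side (305,270) to the stop at (322,160), roughly world +y. Next is a close crop of both views.

```bash
cat > h.py <<'E'
from plant import *
import numpy as np, cv2
from scipy.spatial.transform import Rotation as Rn
def cam(n,s=None):
    c=camera_info(n)
    if n!="wrist": return c["K"],c["k1"],c["R"],np.array(c["t"])
    s=s or get_state(); T=np.eye(4);T[:3,:3]=Rn.from_quat(s["tcp_rot"]).as_matrix();T[:3,3]=s["eef_pos"]
    M=np.linalg.inv(T@c["mount"]); return c["K"],c["k1"],M[:3,:3],M[:3,3]
def rays(C,uv):
    K,k1,R,t=C
    uv=np.atleast_2d(np.array(uv,float)); p=cv2.undistortPoints(uv[:,None],K,np.array([k1,0,0,0.]))[:,0]
    return -R.T@t, np.c_[p,np.ones(len(p))]@R
def onz(C,uv,z):
    o,d=rays(C,uv); return o+d*((z-o[2])/d[:,2])[:,None]
def proj(C,X):
    K,k1,R,t=C
    return cv2.projectPoints(np.atleast_2d(np.array(X,float)),cv2.Rodrigues(R)[0],t,K,np.array([k1,0,0,0.]))[0][:,0]
E
python3 - <<'E'
from h import *
a=cv2.imread("pics/scene0.png");b=cv2.imread("pics/side0.png")
A=cv2.resize(a[120:330,230:450],None,fx=1.8,fy=2.8)
def crop(i,x0,x1,y0,y1): return cv2.resize(i[y0:y1,x0:x1],(400,600),interpolation=cv2.INTER_CUBIC)
# scene rail+tray 230-450 ; side 220-360,145-395 
cv2.imwrite("pics/c1.png",np.hstack([cv2.resize(a[190:330,300:450],(400,373),interpolation=cv2.INTER_CUBIC),cv2.resize(b[145:285,265:415][:, :],(400,373),interpolation=cv2.INTER_CUBIC)]))
C={"scene":cam("scene"),"side":cam("side")}
for n,i in(("scene",a),("side",b)):
    h=cv2.cvtColor(i,cv2.COLOR_BGR2HSV); m=cv2.inRange(h,(100,120,60),(125,255,255))
    for c in cv2.findContours(m,cv2.RETR_EXTERNAL,cv2.CHAIN_APPROX_SIMPLE)[0]:
        if 800<cv2.contourArea(c)<12000:
            q=cv2.approxPolyDP(cv2.convexHull(c),5,True)[:,0]; print(n,q.tolist(),onz(C[n],q,.016).round(3).tolist())
print("pin/handle rough")
print("side handle top (269,309)",onz(C["side"],[(269,309)],.125),"scene top (278,132)",onz(C["scene"],[(278,132)],.125))
E
```

```text
scene [[0, 200], [329, 479], [308, 477], [142, 341], [0, 211]] [[0.955, -0.738, 0.016], [0.955, 0.272, 0.016], [0.976, 0.239, 0.016], [0.976, -0.197, 0.016], [0.975, -0.712, 0.016]]
scene [[269, 141], [288, 145], [311, 165], [274, 199], [238, 171]] [[0.427, -0.314, 0.016], [0.408, -0.269, 0.016], [0.421, -0.188, 0.016], [0.546, -0.197, 0.016], [0.538, -0.315, 0.016]]
side [[320, 435], [323, 479], [95, 479], [106, 442]] [[0.526, -0.404, 0.016], [0.526, -0.463, 0.016], [0.22, -0.447, 0.016], [0.223, -0.398, 0.016]]
side [[584, 357], [635, 453], [639, 479], [578, 365]] [[0.962, -0.305, 0.016], [0.964, -0.46, 0.016], [0.951, -0.494, 0.016], [0.945, -0.319, 0.016]]
side [[323, 323], [322, 389], [241, 387], [249, 325]] [[0.544, -0.211, 0.016], [0.534, -0.333, 0.016], [0.41, -0.322, 0.016], [0.418, -0.208, 0.016]]
side [[479, 163], [564, 319], [555, 320]] [[0.956, 0.233, 0.016], [0.961, -0.23, 0.016], [0.945, -0.231, 0.016]]
side [[424, 0], [417, 49], [377, 68], [266, 71], [228, 45], [220, 15], [229, 1]] [[1.096, 1.42, 0.016], [0.953, 0.911, 0.016], [0.79, 0.768, 0.016], [0.433, 0.768, 0.016], [0.296, 0.985, 0.016], [0.242, 1.29, 0.016], [0.266, 1.457, 0.016]]
pin/handle rough
side handle top (269,309) [[ 0.45965811 -0.2593668   0.125     ]] scene top (278,132) [[ 0.45291089 -0.25303049  0.125     ]]
```

View pics/c1.png

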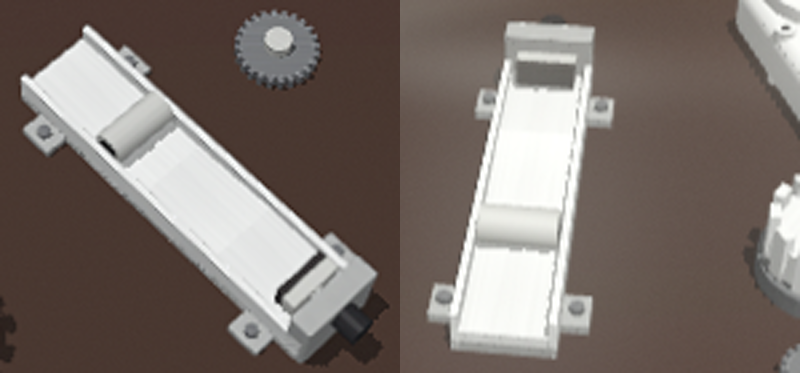

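The crop shows the thick pin in the channel, with its open end at upper left in the scene crop. The pad head stands well out from the post, and the tray holds the paddle with its 50 mm width roughly along world x. Next I'll measure the rail and paddle.

```bash
python3 - <<'E'
from h import *
S,D=cam("scene"),cam("side")
f=lambda x,y:(300+x*150/400,190+y*140/373); g=lambda x,y:(265+(x-400)*150/400,145+y*140/373)
P=onz(S,[f(85,27),f(24,78)],.036);print("scene open end top corners",P.round(3).tolist())
P=onz(D,[g(507,40),g(594,40),],.062);print("side post near top edge",P.round(3).tolist())
P=onz(D,[g(452,345),g(557,349)],.036);print("side open end",P.round(3).tolist(), onz(D,[g(452,345),g(557,349)],.02).round(3).tolist())
P=onz(S,[f(376,270),f(307,328)],.062);print("scene post edge",P.round(3).tolist())
print("pin ends side",onz(D,[g(480,222),g(560,230)],.045).round(3).tolist(),"scene",onz(S,[f(115,140),f(165,102)],.045).round(3).tolist())
# paddle: wood masks
for n,C,box in(("scene",S,(255,300,120,180)),("side",D,(245,300,300,365))):
    i=cv2.imread(f"pics/{n}0.png");x0,x1,y0,y1=box
    h=cv2.cvtColor(i[y0:y1,x0:x1],cv2.COLOR_BGR2HSV)
    m=cv2.inRange(h,(5,60,110),(25,255,255)); m2=cv2.inRange(h,(5,40,180),(30,150,255))
    for nm,mm in(("all",m),("light",m2)):
        q=cv2.convexHull(cv2.findNonZero(mm)); print(n,nm,(cv2.approxPolyDP(q,1.5,True)[:,0]+[x0,y0]).tolist())
E
```

```text
scene open end top corners [[0.479, -0.083, 0.036], [0.549, -0.093, 0.036]]
side post near top edge [[0.533, 0.204, 0.062], [0.607, 0.199, 0.062]]
side open end [[0.481, -0.115, 0.036], [0.552, -0.123, 0.036]] [[0.48, -0.101, 0.02], [0.553, -0.109, 0.02]]
scene post edge [[0.53, 0.235, 0.062], [0.601, 0.218, 0.062]]
pin ends side [[0.503, -0.003, 0.045], [0.562, -0.015, 0.045]] scene [[0.553, 0.004, 0.045], [0.501, 0.016, 0.045]]
scene all [[278, 171], [271, 167], [269, 157], [270, 133], [276, 127], [283, 130], [289, 152], [289, 159]]
scene light [[277, 128], [282, 131], [286, 146], [279, 170], [269, 157], [271, 133]]
side all [[287, 357], [258, 359], [256, 334], [259, 304], [277, 304], [286, 333]]
side light [[286, 358], [258, 360], [256, 336], [259, 306], [262, 304], [276, 304], [286, 332]]
```

```bash
M="python3 -m jog"
python3 -m jog '{"travel":[[20,-30,2],[20,-30,2],[20,-30,2],[20,-30,2],[20,-30,2]],"dr":[[0,0,4],[0,0,4],[0,0,4],[0,0,4],[0,0,4]],"jaw":[0,0,0,0,0]}'
python3 -m jog '{"travel":[[20,-30,2],[20,-30,2],[20,-30,2],[20,-30,2],[20,-30,2]],"dr":[[0,0,0],[0,0,0],[0,0,0],[0,0,0],[0,0,0]],"jaw":[0,0,0,0,0]}'
python3 -m jog '{"travel":[[20,-30,2],[20,-30,2],[20,-30,2],[0,-37,0],[0,-37,0]],"dr":[[0,0,0],[0,0,0],[0,0,0],[0,0,0],[0,0,0]],"jaw":[0,0,0,0,0]}'
python3 -m jog '{"travel":[[-9,-37,0],[-9,-37,0],[-9,-37,0],[-9,-37,0],[-9,-37,0]],"dr":[[0,0,0],[0,0,0],[0,0,0],[0,0,0],[0,0,0]],"jaw":[0,0,0,0,0]}'
python3 -m jog '{"travel":[[-9,-37,0],[-9,-37,0],[-9,-37,0],[0,0,0],[0,0,0]],"dr":[[0,0,0],[0,0,0],[0,0,0],[0,0,0],[0,0,0]],"jaw":[0,0,0,0,0]}'
python3 - <<'E'
from h import *
s=get_state();print(s["time"],s["eef_pos"],Rn.from_quat(s["tcp_rot"]).as_matrix().round(3))
cv2.imwrite("pics/w1.png",read_camera("wrist")[:,:,::-1])
E
```

```text
time: 0.52
eef_pos: [0.3901, 0.458, 0.2408]
tcp_rot: [0.045, 0.999, -0.0, -0.0]
contact_force: [1.1, 0.8, 0.1]
opening: 1.003
time: 0.93
eef_pos: [0.4902, 0.3079, 0.2509]
tcp_rot: [0.047, 0.999, -0.0, -0.0]
contact_force: [0.1, -0.2, -0.2]
opening: 0.998
time: 1.35
eef_pos: [0.5502, 0.1439, 0.2567]
tcp_rot: [0.047, 0.999, -0.0, -0.0]
contact_force: [0.9, -0.3, 0.1]
opening: 1.001
time: 1.77
eef_pos: [0.5037, -0.0409, 0.2568]
tcp_rot: [0.047, 0.999, 0.0, -0.0]
contact_force: [-0.0, 0.0, -0.8]
opening: 0.999
time: 2.18
eef_pos: [0.4771, -0.1518, 0.2569]
tcp_rot: [0.049, 0.999, 0.0, -0.0]
contact_force: [0.3, -0.8, -0.4]
opening: 0.998
2.1833 [ 0.47709902 -0.1518464   0.2568605 ] [[-0.995  0.099 -0.001]
 [ 0.099  0.995  0.001]
 [ 0.001  0.001 -1.   ]]
```

View pics/w1.png

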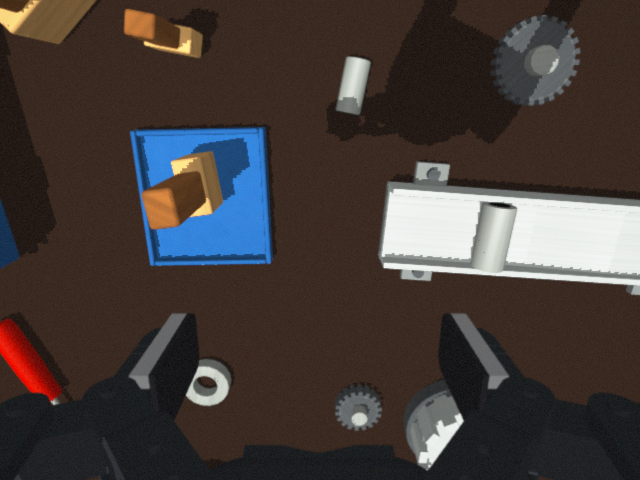

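The wrist view shows the tray (blue corners (132,130), (268,127), (272,264), (152,265)) with the middle paddle inside at about (185,185), the rail's open end at (389,182)-(380,268) and the pin at (493,237). I'll go above the paddle.

```bash
python3 -m jog '{"travel":[[-12,-35,0],[-12,-35,0],[-12,-35,0],[0,0,0],[0,0,0]],"dr":[[0,0,0],[0,0,0],[0,0,0],[0,0,0],[0,0,0]],"jaw":[0,0,0,0,0]}'
python3 - <<'E'
from h import *
s=get_state();print(s["time"],s["eef_pos"])
i=read_camera("wrist")[:,:,::-1]
cv2.imwrite("pics/w2.png",i); 
np.save("w2pose.npy",np.r_[s["eef_pos"],s["tcp_rot"]])
cv2.imwrite("pics/w2c.png",cv2.resize(i[100:340,180:500],(800,600),interpolation=cv2.INTER_CUBIC))
i=cv2.imread("pics/w1.png");p={"eef_pos":[.47709902,-.1518464,.2568605],"tcp_rot":[.049,.9988,0,0]};C=cam("wrist",p)
print("rail open corners",onz(C,[(389,182),(380,268)],.036).round(4).tolist(),"tray",onz(C,[(132,130),(268,127),(272,264),(152,265)],.016).round(4).tolist())
E
```

```text
time: 2.65
eef_pos: [0.4419, -0.2551, 0.257]
tcp_rot: [0.048, 0.999, 0.001, -0.0]
contact_force: [-0.4, 1.4, -0.3]
opening: 1.001
2.65 [ 0.44192164 -0.25509868  0.25699981]
rail open corners [[0.4716, -0.0884, 0.036], [0.552, -0.1006, 0.036]] tray [[0.406, -0.3114, 0.016], [0.4156, -0.1901, 0.016], [0.5456, -0.2039, 0.016], [0.535, -0.322, 0.016]]
```

View pics/w2c.png

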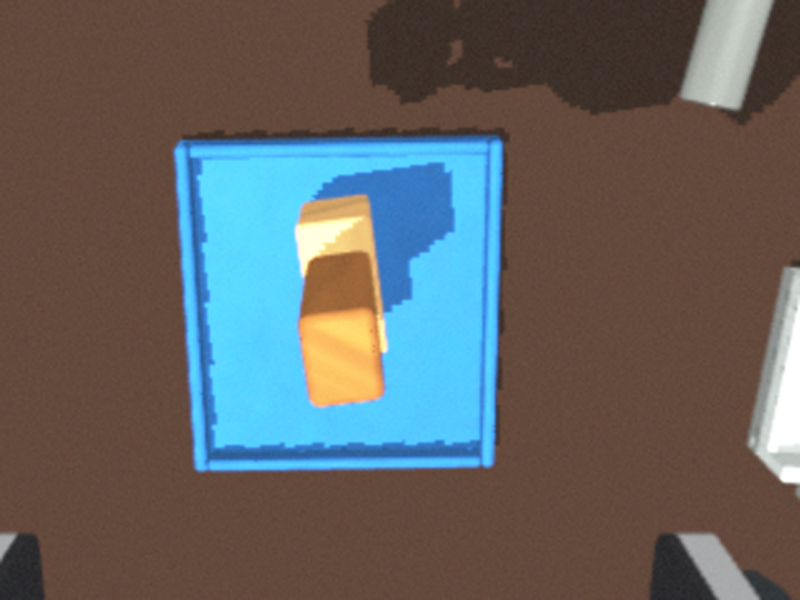

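The crop shows the paddle in its tray: the handle's top face has corners at crop (300,318), (375,308), (384,398), (312,407), and the blade's top is behind it.

```bash
python3 - <<'E'
from h import *
p=np.load("w2pose.npy");C=cam("wrist",{"eef_pos":p[:3],"tcp_rot":p[3:]})
f=lambda L:[(180+x/2.5,100+y/2.5) for x,y in L]
H=onz(C,f([(300,318),(375,308),(384,399),(311,407)]),.125)[:,:2];print(H.round(4),H.mean(0))
print("edges mm",np.linalg.norm(np.roll(H,-1,0)-H,axis=1)*1e3)
l=(H[3]+H[2]-H[0]-H[1]); print("long dir deg",np.degrees(np.arctan2(l[1],l[0])))
w=(H[1]+H[2]-H[0]-H[3]); print("thin dir deg",np.degrees(np.arctan2(w[1],w[0])))
print("blade top back edge",onz(C,f([(297,228),(371,217)]),.05).round(4).tolist(), "right edge end",onz(C,f([(386,350)]),.05))
R=Rn.from_quat(p[3:]).as_matrix();print("jaw dir deg",np.degrees(np.arctan2(R[1,1],R[0,1])))
T=onz(C,f([(178,143),(500,140),(493,466),(197,468)]),.016)[:,:2];print("tray",T.round(4).tolist(),T.mean(0))
E
```

```text
[[ 0.444  -0.2671]
 [ 0.4432 -0.2464]
 [ 0.4699 -0.2462]
 [ 0.4703 -0.2669]] [ 0.45687726 -0.25667955]
edges mm [20.73729845 26.73600039 20.68814751 26.29646639]
long dir deg 0.41887894116899865
thin dir deg 91.74029725458168
blade top back edge [[0.434, -0.2702, 0.05], [0.4327, -0.2448, 0.05]] right edge end [[ 0.48042396 -0.24376144  0.05      ]]
jaw dir deg 84.51595896666407
tray [[0.4054, -0.312], [0.4156, -0.1954], [0.5447, -0.2049], [0.5341, -0.3232]] [ 0.47494286 -0.25886162]
```

```bash
python3 -m jog '{"travel":[[5,-1,-35],[5,-1,-35],[5,0,-35],[0,0,-35],[0,0,-30]],"dr":[[0,0,3.5],[0,0,3.5],[0,0,0],[0,0,0],[0,0,0]],"jaw":[0,0,0,0,0]}'
python3 -m jog '{"travel":[[0,0,-19],[0,0,0],[0,0,0]],"dr":[[0,0,0],[0,0,0],[0,0,0]],"jaw":[0,0,0]}'
python3 -m jog '{"travel":[[0,0,0],[0,0,0],[0,0,0],[0,0,0],[0,0,0]],"dr":[[0,0,0],[0,0,0],[0,0,0],[0,0,0],[0,0,0]],"jaw":[120,255,255,255,255]}' 60
python3 -m jog '{"travel":[[0,0,0],[0,0,0],[0,0,0],[0,0,0],[0,0,0]],"dr":[[0,0,0],[0,0,0],[0,0,0],[0,0,0],[0,0,0]],"jaw":[255,255,255,255,255]}'
python3 -c "
from h import *
s=get_state();print(s);R=Rn.from_quat(s['tcp_rot']).as_matrix();print('jaw',np.degrees(np.arctan2(R[1,1],R[0,1])))"
```

```text
time: 3.12
eef_pos: [0.4573, -0.2543, 0.085]
tcp_rot: [-0.016, 1.0, 0.001, -0.0]
contact_force: [0.3, 0.0, -0.1]
opening: 1.003
time: 3.37
eef_pos: [0.4569, -0.2551, 0.0675]
tcp_rot: [-0.015, 1.0, 0.001, -0.001]
contact_force: [-0.4, -0.7, 0.2]
opening: 1.0
time: 3.78
eef_pos: [0.4573, -0.2578, 0.0694]
tcp_rot: [-0.014, 1.0, -0.001, 0.001]
contact_force: [-0.3, -0.4, 0.2]
opening: 0.304
time: 4.2
eef_pos: [0.4574, -0.2581, 0.0694]
tcp_rot: [-0.014, 1.0, -0.001, 0.001]
contact_force: [-0.9, 0.1, 5.1]
opening: 0.251
{'time': 4.2, 'qpos': array([-7.06974873e-01,  1.55742343e-01,  2.05690932e+00, -4.22492783e-05,
        9.27137430e-01, -2.30498863e+00]), 'dq': array([-0.00170428,  0.00085712,  0.00141025, -0.00071568,  0.00022935,
        0.00206605]), 'joint_efforts': array([ 6.41341531e-02, -2.74648762e+01, -2.17916143e+01,  5.29495432e-03,
       -1.26020168e-01,  4.87040699e-03]), 'eef_pos': array([ 0.45740453, -0.25805816,  0.06939253]), 'tcp_rot': array([-1.36209490e-02,  9.99906824e-01, -6.07720545e-04,  6.66458300e-04]), 'contact_force': array([-0.89895094,  0.13689368,  5.1458881 ]), 'wrist_torque': array([0.00933136, 0.06228525, 0.00710007]), 'opening': 0.25126175928625466}
jaw 91.56084817662327
```

Gripped, opening 21 mm. I'll lift and go to a viewpoint for the whole rail.

```bash
python3 -m jog '{"travel":[[0,0,10],[0,0,25],[0,0,30],[0,0,30],[0,0,30]],"dr":[[0,0,0],[0,0,0],[0,0,0],[0,0,0],[0,0,0]],"jaw":[255,255,255,255,255]}'
python3 -m jog '{"travel":[[10,20,15],[15,30,15],[15,30,15],[15,30,15],[15,30,15]],"dr":[[0,0,-4],[0,0,-4],[0,0,-3],[0,0,0],[0,0,0]],"jaw":[255,255,255,255,255]}'
python3 -m jog '{"travel":[[15,30,11],[15,30,11],[15,30,11],[15,30,11],[15,30,11]],"dr":[[0,0,0],[0,0,0],[0,0,0],[0,0,0],[0,0,0]],"jaw":[255,255,255,255,255]}'
python3 -m jog '{"travel":[[6,20,0],[0,0,0],[0,0,0],[0,0,0]],"dr":[[0,0,0],[0,0,0],[0,0,0],[0,0,0]],"jaw":[255,255,255,255]}'
python3 - <<'E'
from h import *
s=get_state();print(s["time"],s["eef_pos"])
i=read_camera("wrist")[:,:,::-1]
cv2.imwrite("pics/w3.png",i); 
np.save("w3pose.npy",np.r_[s["eef_pos"],s["tcp_rot"]])
cv2.imwrite("pics/side3.png",read_camera("side")[:,:,::-1])
E
```

```text
time: 4.62
eef_pos: [0.4558, -0.2566, 0.1937]
tcp_rot: [-0.014, 1.0, 0.001, -0.001]
contact_force: [-0.1, -0.1, -2.2]
opening: 0.252
time: 5.03
eef_pos: [0.5264, -0.1157, 0.2684]
tcp_rot: [0.083, 0.997, 0.0, -0.001]
contact_force: [1.0, -0.7, -2.3]
opening: 0.251
time: 5.45
eef_pos: [0.6015, 0.0343, 0.3229]
tcp_rot: [0.082, 0.997, -0.0, -0.001]
contact_force: [1.0, -1.3, -0.8]
opening: 0.249
time: 5.78
eef_pos: [0.607, 0.0522, 0.3221]
tcp_rot: [0.082, 0.997, -0.0, -0.001]
contact_force: [-0.4, 0.2, -2.4]
opening: 0.253
5.7833 [0.60700716 0.05216268 0.32210307]
```

View pics/w3.png

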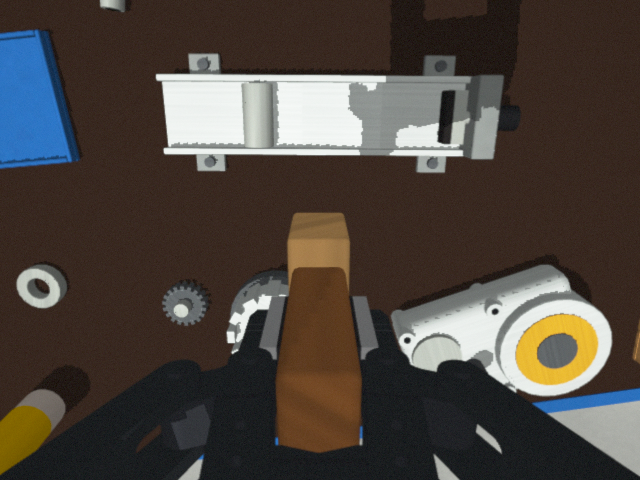

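The view shows the rail fully: wall tops at rows ~75 and ~152, open end at column ~160, pin at columns 243-272, black pad at columns 438-455 and post from ~468 on. The held paddle hangs straight.

```bash
python3 - <<'E'
from h import *
p=np.load("w3pose.npy");C=cam("wrist",{"eef_pos":p[:3],"tcp_rot":p[3:]})
i=cv2.imread("pics/w3.png");g=cv2.cvtColor(i,cv2.COLOR_BGR2GRAY).astype(int)
cols=[c for c in list(range(170,185))+list(range(225,415,5)) ]
top=[(c,65+np.argmax(g[65:100,c]>110)) for c in cols]; bot=[(c,165-np.argmax(g[165:130:-1,c]>110)) for c in cols]
L=[]
for e in(top,bot):
    P=onz(C,e,.036)[:,:2]; v=cv2.fitLine(P.astype(np.float32),cv2.DIST_HUBER,0,1e-4,1e-4).ravel()
    if v[1]<0: v[:2]*=-1
    L.append(v); print(v, "yaw",np.degrees(np.arctan2(v[1],v[0])))
u=L[0][:2]+L[1][:2];u/=np.linalg.norm(u);n=np.array([-u[1],u[0]])
a,b=[ (l[2:]@n) for l in L]; 
pl=lambda q,z:((onz(C,q,z)[:,:2]-u*0))
mid=n*(a+b)/2;print("width",a-b,"u",u,"yaw",np.degrees(np.arctan2(u[1],u[0])))
op=[((q)@u) for q in onz(C,[(157,77),(165,152)],.036)[:,:2]];print("open end s",op)
po=[(q@u) for q in onz(C,[(503,76),(495,158)],.062)[:,:2]];print("post back s",po," expect open+325")
pf=[(q@u) for q in onz(C,[(474,76),(468,158)],.062)[:,:2]];print("post front s",pf," expect open+303")
o=np.mean(op)+.18
org=mid+u*o;print("rail origin",org)
row=114
for r in(100,114,130): print("gray row",r,''.join('%4d'%x for x in g[r,236:282:2]),'|',''.join('%4d'%x for x in g[r,430:462:2]))
print("pin edges s-o",[(q@u-o).round(4) for q in onz(C,[(243,114),(272,114)],.037)[:,:2]])
print("pad front (top z.051)",[(q@u-o).round(4) for q in onz(C,[(438,114),(455,114)],.051)[:,:2]])
R=Rn.from_quat(p[3:]).as_matrix();print("jaw yaw",np.degrees(np.arctan2(R[1,1],R[0,1])))
t=(p[:2]-org);print("tcp in rail",t@u,t@n)
E
```

```text
[0.17302011 0.9849183  0.49761447 0.03122709] yaw 80.03654
[ 0.165308    0.986242    0.5640808  -0.02752166] yaw 80.48487
width 0.075446635 u [0.16916536 0.98558766] yaw 80.260704
open end s [np.float64(-0.0014602151326436241), np.float64(-0.0012099533431317753)]
post back s [np.float64(0.3209468802128511), np.float64(0.32326623588511716)]  expect open+325
post front s [np.float64(0.29467755938219675), np.float64(0.29739733701233606)]  expect open+303
rail origin [0.5455714  0.08763617]
gray row 100  242 244 243 180 168 189 200 207 212 209 204 203 187 176 172 158 143 118 104 148 148 204 244 |  140 143 141 143 140 113  29  22  27  26  22  21  61 117 116 115
gray row 114  243 244 242 237 169 187 199 209 212 210 207 200 189 177 172 158 140 119 102 145 145 181 243 |  140 141 137 141 137  41  20  24  22  25  30  37 111 117 116 115
gray row 130  245 245 246 243 171 181 196 209 215 216 208 199 189 177 169 159 138 117 101 147 154 245 248 |  237 237 237 234 123  22  25  39  41  41  50 170 202 200 203 200
pin edges s-o [np.float64(-0.0987), np.float64(-0.0701)]
pad front (top z.051) [np.float64(0.0894), np.float64(0.1056)]
jaw yaw 80.57001200080988
tcp in rail -0.024569426925133885 -0.06655122119260763
```

```bash
python3 -m jog '{"travel":[[-17,-22,-10],[-17,-22,-10],[-17,-22,-20],[-17,-22,-20],[-18,-21.5,-20]],"dr":[[0,0,0],[0,0,0],[0,0,-0.3],[0,0,0],[0,0,0]],"jaw":[255,255,255,255,255]}'
python3 -m jog '{"travel":[[0,0,-30],[0,0,-30],[0,0,-30],[0,0,-27],[0,0,0]],"dr":[[0,0,0],[0,0,0],[0,0,0],[0,0,0],[0,0,0]],"jaw":[255,255,255,255,255]}'
python3 -m jog '{"travel":[[0,0,0],[0,0,0]],"dr":[[0,0,0],[0,0,0]],"jaw":[255,255]}'
python3 - <<'E'
from h import *
s=get_state();print(s["time"],s["eef_pos"],s["contact_force"])
a=read_camera("side")[:,:,::-1];b=read_camera("scene")[:,:,::-1]
w=read_camera("wrist")[:,:,::-1]; cv2.imwrite("pics/w4.png",w)
cv2.imwrite("pics/c4.png",np.vstack([np.hstack([cv2.resize(a[150:290,255:395],(400,400),interpolation=cv2.INTER_CUBIC),cv2.resize(b[140:280,290:430],(400,400),interpolation=cv2.INTER_CUBIC)])]))
E
```

```text
time: 6.3
eef_pos: [0.5204, -0.0588, 0.2426]
tcp_rot: [0.086, 0.996, -0.0, 0.0]
contact_force: [1.2, -0.1, -1.8]
opening: 0.253
time: 6.72
eef_pos: [0.5167, -0.0567, 0.1199]
tcp_rot: [0.086, 0.996, 0.001, -0.006]
contact_force: [-1.4, 1.3, -2.4]
opening: 0.25
time: 6.88
eef_pos: [0.5227, -0.0577, 0.1281]
tcp_rot: [0.085, 0.996, -0.0, 0.001]
contact_force: [0.3, 0.8, -0.8]
opening: 0.249
6.8833 [ 0.52271318 -0.05774912  0.12809565] [ 0.27887374  0.75873541 -0.78408206]
```

View pics/c4.png

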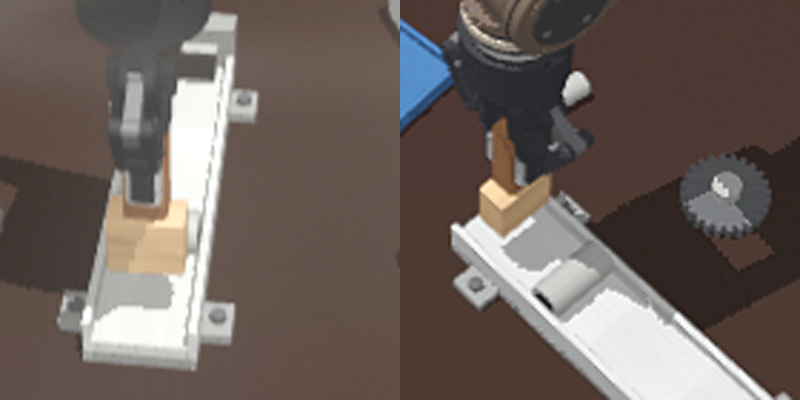

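The side crop shows the blade above the channel, its lower near edge from (106,272) to (186,273) in the crop; the pin sits ahead of it. I'll check this against the rail's centre line.

```bash
python3 - <<'E'
from h import *
D=cam("side");u=np.array([.16917,.98559]);n=np.array([-u[1],u[0]]);org=np.array([.5453,.0857])
f=lambda x,y:(255+x/400*140,150+y/400*140)
Q=lambda L,z:[(((q-org)@u).round(4),((q-org)@n).round(4)) for q in onz(D,[f(*l) for l in L],z)[:,:2]]
print("blade bottom near corners",Q([(106,272),(186,273)],.0637),"expect y +-.025")
print("rail open end tops",Q([(84,345),(200,354)],.036),Q([(91,330),(196,339)],.036))
print("pads/wall right top",Q([(233,60),(212,250)],.036))
s=get_state();t=s["eef_pos"][:2]-org;print("tcp",t@u,t@n)
w=cv2.imread("pics/w4.png");cv2.imwrite("pics/w4c.png",w)
E
```

```text
blade bottom near corners [(np.float64(-0.1601), np.float64(0.0219)), (np.float64(-0.1553), np.float64(-0.0296))] expect y +-.025
rail open end tops [(np.float64(-0.1998), np.float64(0.0314)), (np.float64(-0.1992), np.float64(-0.0432))] [(np.float64(-0.1864), np.float64(0.0289)), (np.float64(-0.1868), np.float64(-0.0395))]
pads/wall right top [(np.float64(0.1158), np.float64(-0.0402)), (np.float64(-0.1039), np.float64(-0.0425))]
tcp -0.14486394900627025 -0.002651031613184615
```

View pics/w4.png

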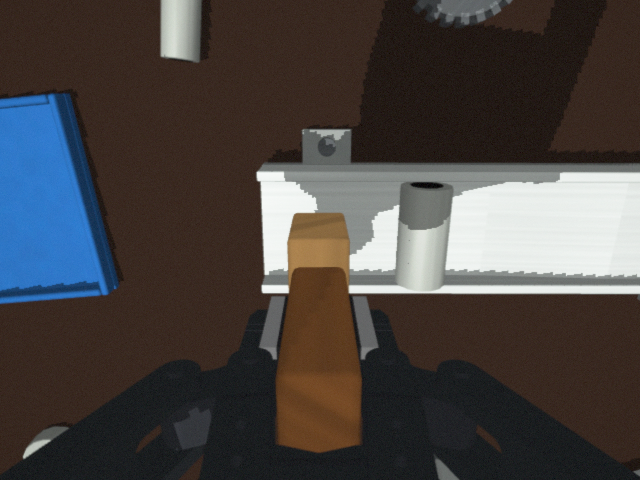

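```bash
python3 - <<'E'
from h import *
s=get_state();C=cam("wrist");u=np.array([.16917,.98559]);n=np.array([-u[1],u[0]]);org=np.array([.5453,.0857])
w=cv2.cvtColor(cv2.imread("pics/w4.png"),cv2.COLOR_BGR2GRAY).astype(int)
for c in(275,470):print(c,[int(x) for x in w[158:186,c]],[int(x) for x in w[270:298,c]])
Q=lambda L,z:[(((q-org)@u).round(4),((q-org)@n).round(4)) for q in onz(C,L,z)[:,:2]]
print(Q([(275,163),(275,293),(470,163),(470,293)],.036),"end",Q([(260,166),(263,290)],.036))
print("pin edges",Q([(398,235),(449,235)],.037))
E
```

```text
275 [30, 27, 31, 23, 55, 77, 87, 113, 115, 114, 114, 116, 123, 176, 229, 247, 246, 246, 245, 245, 243, 244, 238, 215, 238, 240, 242, 243] [159, 142, 143, 141, 134, 119, 113, 115, 113, 115, 114, 115, 116, 115, 137, 214, 245, 246, 244, 244, 240, 239, 233, 115, 51, 49, 80, 99]
470 [25, 29, 27, 29, 43, 70, 84, 106, 110, 116, 112, 114, 114, 115, 141, 144, 143, 140, 144, 141, 144, 141, 138, 128, 143, 143, 144, 142] [235, 165, 147, 148, 144, 122, 116, 112, 113, 116, 115, 114, 112, 114, 129, 188, 228, 239, 239, 239, 240, 240, 234, 172, 69, 46, 45, 49]
[(np.float64(-0.1685), np.float64(0.0428)), (np.float64(-0.1712), np.float64(-0.0373)), (np.float64(-0.0592), np.float64(0.0428)), (np.float64(-0.0502), np.float64(-0.0374))] end [(np.float64(-0.177), np.float64(0.0411)), (np.float64(-0.1785), np.float64(-0.0353))]
pin edges [(np.float64(-0.0973), np.float64(0.0007)), (np.float64(-0.0672), np.float64(0.0007))]
```

```bash
python3 -m jog '{"travel":[[-2.5,0.4,-8],[0,0,-9],[0,0,-9],[0,0,-9],[0,0,0]],"dr":[[0,0,0],[0,0,0],[0,0,0],[0,0,0],[0,0,0]],"jaw":[255,255,255,255,255]}'
python3 -m jog '{"travel":[[0,0,0],[0.85,4.9,0],[0.85,4.9,0],[0.85,4.9,0],[0.5,3,0]],"dr":[[0,0,0],[0,0,0],[0,0,0],[0,0,0],[0,0,0]],"jaw":[255,255,255,255,255]}'
python3 -m jog '{"travel":[[0.34,2,0],[0.34,2,0],[0.17,1,0],[0.17,1,0],[0,0,0]],"dr":[[0,0,0],[0,0,0],[0,0,0],[0,0,0],[0,0,0]],"jaw":[255,255,255,255,255]}'
cat > st.py <<'E'
from h import *
u=np.array([.16917,.98559]);n=np.array([-u[1],u[0]]);org=np.array([.5453,.0857])
s=get_state();t=s["eef_pos"][:2]-org;F=s["contact_force"]
R=Rn.from_quat(s["tcp_rot"]).as_matrix()
print("t",s["time"],"rail xy mm",1e3*t@u,1e3*t@n,"under",1e3*(s["eef_pos"][2]-.0644),"F",F[:2]@u,F[:2]@n,F[2],"yaw",np.degrees(np.arctan2(R[1,1],R[0,1])),"torque",s["wrist_torque"].round(2))
E
python3 st.py
```

```text
time: 7.45
eef_pos: [0.5172, -0.0558, 0.0882]
tcp_rot: [0.085, 0.996, 0.001, -0.003]
contact_force: [-0.3, 0.4, -2.2]
opening: 0.247
time: 7.87
eef_pos: [0.5228, -0.0381, 0.0918]
tcp_rot: [0.085, 0.996, 0.0, 0.0]
contact_force: [0.5, -0.6, -2.1]
opening: 0.249
time: 8.28
eef_pos: [0.5234, -0.0327, 0.0913]
tcp_rot: [0.085, 0.996, -0.0, 0.0]
contact_force: [0.5, 0.1, -1.6]
opening: 0.245
t 8.2833 rail xy mm -120.36416378038025 1.5900954107897223 under 26.94199543690183 F 0.13535336480986132 -0.49200673306494214 -1.649944256654307 yaw 80.27983142357733 torque [0.01 0.02 0.01]
```

```bash
python3 -m jog '{"travel":[[0.7,1,0.3],[0.6,1,0.3],[0.17,1,0.3],[0.17,1,0.3],[0.17,1,0]],"dr":[[0,0,0],[0,0,0],[0,0,0],[0,0,0],[0,0,0]],"jaw":[255,255,255,255,255]}'
python3 -m jog '{"travel":[[0.17,1,0],[0.17,1,0],[0.17,1,0],[0.17,1,0],[0.17,1,0]],"dr":[[0,0,0],[0,0,0],[0,0,0],[0,0,0],[0,0,0]],"jaw":[255,255,255,255,255]}'
python3 -m jog '{"travel":[[0.17,1,0],[0.17,1,0],[0.17,1,0],[0.17,1,0],[0.17,1,0]],"dr":[[0,0,0],[0,0,0],[0,0,0],[0,0,0],[0,0,0]],"jaw":[255,255,255,255,255]}'
python3 -m jog '{"travel":[[0.17,1,0],[0.17,1,0],[0.17,1,0],[0.17,1,0],[0.17,1,0]],"dr":[[0,0,0],[0,0,0],[0,0,0],[0,0,0],[0,0,0]],"jaw":[255,255,255,255,255]}'
python3 st.py
python3 - <<'E'
from h import *
cv2.imwrite("pics/w5.png",read_camera("wrist")[:,:,::-1])
E
```

```text
time: 8.7
eef_pos: [0.5252, -0.0277, 0.0926]
tcp_rot: [0.085, 0.996, -0.0, 0.0]
contact_force: [0.4, -0.8, -2.0]
opening: 0.253
time: 9.12
eef_pos: [0.5261, -0.0227, 0.0925]
tcp_rot: [0.085, 0.996, -0.0, 0.0]
contact_force: [0.2, -0.1, -1.1]
opening: 0.247
time: 9.53
eef_pos: [0.5269, -0.0177, 0.0925]
tcp_rot: [0.085, 0.996, -0.0, 0.0]
contact_force: [0.3, -0.0, -1.4]
opening: 0.253
time: 9.95
eef_pos: [0.5277, -0.0127, 0.0925]
tcp_rot: [0.085, 0.996, 0.0, -0.0]
contact_force: [-0.2, -0.2, -1.6]
opening: 0.25
t 9.95 rail xy mm -99.9543848897579 0.6656201100611308 under 28.12848017530921 F -0.23081545106405613 0.16149727382344087 -1.6329396383764418 yaw 80.27227858062861 torque [-0.02  0.03 -0.02]
```

View pics/w5.png

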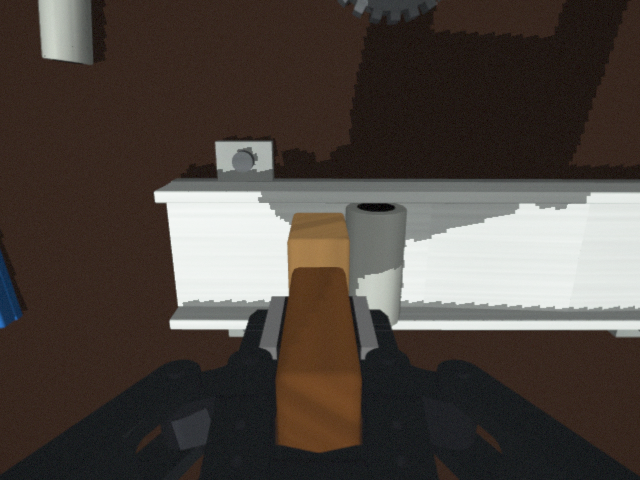

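The pin (columns 346-405) touches the blade's front face (column 348) and lies square. I'll push it up the ramp.

```bash
python3 -m jog '{"travel":[[0.25,1.5,0.2],[0.34,2,0.2],[0.34,2,0.2],[0.34,2,0.2],[0.34,2,0.2]],"dr":[[0,0,0],[0,0,0],[0,0,0],[0,0,0],[0,0,0]],"jaw":[255,255,255,255,255]}'
python3 -m jog '{"travel":[[0.34,2,0.2],[0.34,2,0.2],[0.34,2,0.2],[0.34,2,0.2],[0.34,2,0.2]],"dr":[[0,0,0],[0,0,0],[0,0,0],[0,0,0],[0,0,0]],"jaw":[255,255,255,255,255]}'
python3 -m jog '{"travel":[[0.34,2,0],[0.34,2,0],[0.34,2,0],[0.34,2,0],[0.34,2,0]],"dr":[[0,0,0],[0,0,0],[0,0,0],[0,0,0],[0,0,0]],"jaw":[255,255,255,255,255]}'
python3 -m jog '{"travel":[[0.34,2,0],[0.34,2,0],[0.34,2,0],[0.34,2,0],[0.34,2,0]],"dr":[[0,0,0],[0,0,0],[0,0,0],[0,0,0],[0,0,0]],"jaw":[255,255,255,255,255]}'
python3 -m jog '{"travel":[[0.34,2,0],[0.34,2,0],[0.34,2,0],[0.34,2,0],[0.34,2,0]],"dr":[[0,0,0],[0,0,0],[0,0,0],[0,0,0],[0,0,0]],"jaw":[255,255,255,255,255]}'
python3 -m jog '{"travel":[[0.34,2,0],[0.34,2,0],[0.34,2,0],[0.34,2,0],[0.34,2,0]],"dr":[[0,0,0],[0,0,0],[0,0,0],[0,0,0],[0,0,0]],"jaw":[255,255,255,255,255]}'
python3 st.py
```

```text
time: 10.42
eef_pos: [0.5294, -0.0031, 0.0936]
tcp_rot: [0.085, 0.996, 0.0, 0.0]
contact_force: [-0.1, -0.7, -1.7]
opening: 0.25
time: 10.83
eef_pos: [0.5311, 0.0069, 0.0945]
tcp_rot: [0.085, 0.996, 0.0, 0.0]
contact_force: [0.6, 0.2, -2.1]
opening: 0.252
time: 11.25
eef_pos: [0.5327, 0.0169, 0.0945]
tcp_rot: [0.085, 0.996, 0.0, -0.0]
contact_force: [-0.2, -0.5, -1.2]
opening: 0.247
time: 11.67
eef_pos: [0.5345, 0.0268, 0.0946]
tcp_rot: [0.085, 0.996, -0.0, 0.0]
contact_force: [-0.9, -0.8, -1.1]
opening: 0.255
time: 12.08
eef_pos: [0.5361, 0.0369, 0.0945]
tcp_rot: [0.085, 0.996, -0.0, -0.0]
contact_force: [0.0, 0.1, -1.4]
opening: 0.251
time: 12.5
eef_pos: [0.5378, 0.0469, 0.0945]
tcp_rot: [0.085, 0.996, 0.0, -0.0]
contact_force: [0.1, -1.2, 0.6]
opening: 0.247
t 12.5 rail xy mm -39.49948235012882 0.7847369968590803 under 30.10160409139623 F -1.2038235310517702 -0.25763819183028397 0.5778378697050801 yaw 80.26967097012692 torque [-0.11  0.03 -0.01]
```

```bash
python3 -m jog '{"travel":[[0.34,2,0],[0.34,2,0],[0.34,2,0],[0.34,2,0],[0.34,2,0]],"dr":[[0,0,0],[0,0,0],[0,0,0],[0,0,0],[0,0,0]],"jaw":[255,255,255,255,255]}'
python3 -m jog '{"travel":[[0.34,2,0],[0.34,2,0],[0.34,2,0],[0.34,2,0],[0.34,2,0]],"dr":[[0,0,0],[0,0,0],[0,0,0],[0,0,0],[0,0,0]],"jaw":[255,255,255,255,255]}'
python3 -m jog '{"travel":[[0.34,2,0],[0.34,2,0],[0.34,2,0],[0.34,2,0],[0.34,2,0]],"dr":[[0,0,0],[0,0,0],[0,0,0],[0,0,0],[0,0,0]],"jaw":[255,255,255,255,255]}'
python3 -m jog '{"travel":[[0.34,2,0],[0.34,2,0],[0.34,2,0],[0.34,2,0],[0.34,2,0]],"dr":[[0,0,0],[0,0,0],[0,0,0],[0,0,0],[0,0,0]],"jaw":[255,255,255,255,255]}'
python3 -m jog '{"travel":[[0.34,2,0],[0.34,2,0],[0.34,2,0],[0.25,1.5,0],[0.17,1,0]],"dr":[[0,0,0],[0,0,0],[0,0,0],[0,0,0],[0,0,0]],"jaw":[255,255,255,255,255]}'
python3 st.py
```

```text
time: 12.92
eef_pos: [0.5395, 0.0569, 0.0945]
tcp_rot: [0.085, 0.996, -0.0, -0.0]
contact_force: [0.6, -0.3, -0.1]
opening: 0.251
time: 13.33
eef_pos: [0.5413, 0.0669, 0.0945]
tcp_rot: [0.085, 0.996, -0.0, 0.0]
contact_force: [-0.2, -0.3, -1.3]
opening: 0.25
time: 13.75
eef_pos: [0.543, 0.0769, 0.0945]
tcp_rot: [0.085, 0.996, -0.0, -0.0]
contact_force: [-0.5, -0.3, -1.2]
opening: 0.252
time: 14.17
eef_pos: [0.5447, 0.0869, 0.0945]
tcp_rot: [0.085, 0.996, -0.0, -0.0]
contact_force: [0.2, -0.7, -0.7]
opening: 0.25
time: 14.58
eef_pos: [0.5461, 0.0954, 0.0945]
tcp_rot: [0.085, 0.996, 0.0, 0.0]
contact_force: [-0.5, -0.3, -1.0]
opening: 0.252
t 14.5833 rail xy mm 9.741731295104879 0.8682313601645268 under 30.119634479890507 F -0.3941364773202334 0.4359927234212017 -0.9738175792449305 yaw 80.28135202352638 torque [-0.12  0.02 -0.02]
```

```bash
python3 -m jog '{"travel":[[0.17,1,0],[0.17,1,0],[0.17,1,0],[0.17,1,0],[0.17,1,0]],"dr":[[0,0,0],[0,0,0],[0,0,0],[0,0,0],[0,0,0]],"jaw":[255,255,255,255,255]}'
python3 -m jog '{"travel":[[0.17,1,0],[0.17,1,0],[0.17,1,0],[0.17,1,0],[0.17,1,0]],"dr":[[0,0,0],[0,0,0],[0,0,0],[0,0,0],[0,0,0]],"jaw":[255,255,255,255,255]}'
python3 -m jog '{"travel":[[0.17,1,0],[0.17,1,0],[0.17,1,0],[0.17,1,0],[0.17,1,0]],"dr":[[0,0,0],[0,0,0],[0,0,0],[0,0,0],[0,0,0]],"jaw":[255,255,255,255,255]}'
python3 -m jog '{"travel":[[0.17,1,0],[0.17,1,0],[0.17,1,0],[0.17,1,0],[0.17,1,0]],"dr":[[0,0,0],[0,0,0],[0,0,0],[0,0,0],[0,0,0]],"jaw":[255,255,255,255,255]}'
python3 -m jog '{"travel":[[0,0,0],[0,0,0],[0,0,0]],"dr":[[0,0,0],[0,0,0],[0,0,0]],"jaw":[255,255,255]}'
python3 st.py
python3 - <<'E'
from h import *
cv2.imwrite("pics/w6.png",read_camera("wrist")[:,:,::-1])
E
```

```text
time: 15.0
eef_pos: [0.5469, 0.1004, 0.0945]
tcp_rot: [0.085, 0.996, 0.0, -0.0]
contact_force: [-1.0, 0.2, -1.0]
opening: 0.246
time: 15.42
eef_pos: [0.5478, 0.1053, 0.0945]
tcp_rot: [0.085, 0.996, 0.0, -0.0]
contact_force: [-0.1, 0.2, -1.2]
opening: 0.248
time: 15.83
eef_pos: [0.5486, 0.1103, 0.0945]
tcp_rot: [0.085, 0.996, -0.0, -0.0]
contact_force: [-0.4, -0.7, -2.0]
opening: 0.251
time: 16.25
eef_pos: [0.5495, 0.1153, 0.0945]
tcp_rot: [0.085, 0.996, -0.0, -0.0]
contact_force: [0.0, -0.1, -1.5]
opening: 0.248
time: 16.5
eef_pos: [0.5495, 0.1152, 0.0945]
tcp_rot: [0.085, 0.996, -0.0, -0.0]
contact_force: [-1.0, -0.0, -1.1]
opening: 0.253
t 16.5 rail xy mm 29.788175695872656 0.9005757598486793 under 30.106748698278523 F -0.19119366354103895 1.0269429459819948 -1.0841594004844683 yaw 80.2719187680505 torque [ 0.05 -0.02 -0.03]
```

View pics/w6.png

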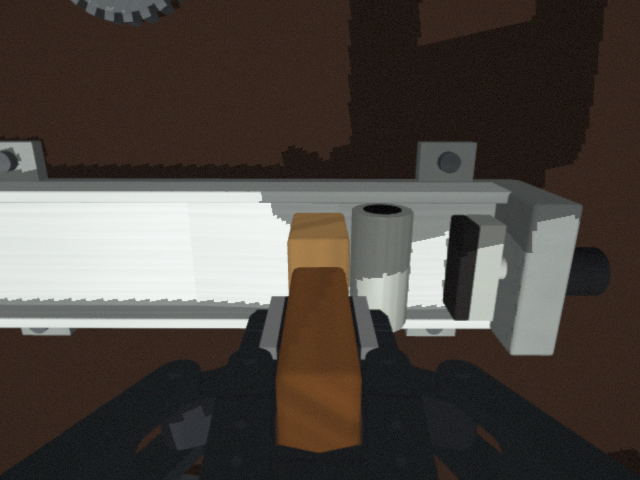

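The pin (columns 352-411) is past the crown, just ahead of the blade (348); the pad's front is at column ~447, so it has about 18 mm to go. I'll follow slowly.

```bash
python3 -m jog '{"travel":[[0.17,1,0],[0.17,1,0],[0.17,1,0],[0.17,1,0],[0.17,1,0]],"dr":[[0,0,0],[0,0,0],[0,0,0],[0,0,0],[0,0,0]],"jaw":[255,255,255,255,255]}'
python3 -m jog '{"travel":[[0.17,1,0],[0.17,1,0],[0.17,1,0],[0.17,1,0],[0.17,1,0]],"dr":[[0,0,0],[0,0,0],[0,0,0],[0,0,0],[0,0,0]],"jaw":[255,255,255,255,255]}'
python3 -m jog '{"travel":[[0.09,0.5,0],[0.09,0.5,0],[0.09,0.5,0],[0.09,0.5,0],[0.09,0.5,0]],"dr":[[0,0,0],[0,0,0],[0,0,0],[0,0,0],[0,0,0]],"jaw":[255,255,255,255,255]}'
python3 st.py
python3 - <<'E'
from h import *
w=read_camera("wrist")[:,:,::-1];cv2.imwrite("pics/w7.png",w)
print(cv2.cvtColor(w,cv2.COLOR_BGR2GRAY)[255,335:460:2].tolist())
E
```

```text
time: 16.97
eef_pos: [0.5504, 0.1203, 0.0946]
tcp_rot: [0.085, 0.996, -0.0, 0.0]
contact_force: [0.0, 1.1, -1.1]
opening: 0.251
time: 17.38
eef_pos: [0.5512, 0.1253, 0.0945]
tcp_rot: [0.085, 0.996, -0.0, -0.0]
contact_force: [-0.7, -0.5, -1.4]
opening: 0.251
time: 17.8
eef_pos: [0.5516, 0.1277, 0.0945]
tcp_rot: [0.085, 0.996, -0.0, 0.0]
contact_force: [-0.3, -0.9, -1.1]
opening: 0.249
t 17.8 rail xy mm 42.49831323403788 0.867801853709152 under 30.131485137150303 F -0.9006810742513912 0.19102115944521983 -1.05439335240531 yaw 80.2689210320325 torque [ 0.06 -0.01 -0.01]
[122, 119, 119, 122, 122, 121, 111, 93, 91, 95, 100, 99, 104, 104, 107, 109, 108, 108, 108, 110, 113, 113, 112, 114, 115, 115, 110, 113, 108, 113, 110, 109, 111, 109, 106, 102, 104, 227, 233, 234, 233, 231, 233, 230, 100, 21, 23, 23, 16, 25, 26, 27, 22, 24, 20, 24, 22, 47, 112, 123, 128, 155, 192]
```

```bash
python3 -m jog '{"travel":[[0.09,0.5,0],[0.09,0.5,0],[0.09,0.5,0],[0.09,0.5,0],[0.09,0.5,0]],"dr":[[0,0,0],[0,0,0],[0,0,0],[0,0,0],[0,0,0]],"jaw":[255,255,255,255,255]}'
python3 st.py
python3 -m jog '{"travel":[[0.05,0.3,0],[0.05,0.3,0],[0.05,0.3,0],[0.05,0.3,0],[0.05,0.3,0]],"dr":[[0,0,0],[0,0,0],[0,0,0],[0,0,0],[0,0,0]],"jaw":[255,255,255,255,255]}'
python3 st.py
python3 - <<'E'
from h import *
w=read_camera("wrist")[:,:,::-1];cv2.imwrite("pics/w8.png",w)
print(cv2.cvtColor(w,cv2.COLOR_BGR2GRAY)[255,335:460:2].tolist())
E
```

```text
time: 18.27
eef_pos: [0.5521, 0.1303, 0.0945]
tcp_rot: [0.085, 0.996, -0.0, -0.0]
contact_force: [0.3, 0.4, -1.7]
opening: 0.253
t 18.2667 rail xy mm 45.066926663329156 0.8593838116691532 under 30.11511128889692 F 0.47469946250194933 -0.27060665440784293 -1.6993800143792481 yaw 80.27458079683056 torque [-0.05 -0.01 -0.03]
time: 18.68
eef_pos: [0.5523, 0.1317, 0.0945]
tcp_rot: [0.085, 0.996, 0.0, -0.0]
contact_force: [0.4, -1.1, -0.8]
opening: 0.246
t 18.6833 rail xy mm 46.57016999184604 0.8875333785246965 under 30.113127973860607 F -1.016802986806214 -0.5512433243928736 -0.7778022633529349 yaw 80.27135664786715 torque [-0.01  0.01 -0.02]
[122, 119, 119, 121, 124, 122, 115, 94, 97, 99, 104, 106, 103, 107, 110, 112, 111, 108, 108, 113, 113, 112, 110, 112, 114, 111, 112, 115, 109, 110, 106, 105, 106, 105, 103, 203, 231, 231, 232, 230, 127, 25, 17, 20, 21, 15, 26, 27, 22, 28, 24, 22, 32, 61, 112, 113, 114, 111, 114, 143, 195, 196, 195]
```

```bash
python3 -m jog '{"travel":[[0.05,0.3,0],[0.05,0.3,0],[0.05,0.3,0],[0.05,0.3,0],[0.05,0.3,0]],"dr":[[0,0,0],[0,0,0],[0,0,0],[0,0,0],[0,0,0]],"jaw":[255,255,255,255,255]}'
python3 -m jog '{"travel":[[0.05,0.3,0],[0.05,0.3,0],[0.05,0.3,0],[0,0,0],[0,0,0]],"dr":[[0,0,0],[0,0,0],[0,0,0],[0,0,0],[0,0,0]],"jaw":[255,255,255,255,255]}'
python3 st.py
python3 - <<'E'
from h import *
w=read_camera("wrist")[:,:,::-1];cv2.imwrite("pics/w9.png",w)
print(cv2.cvtColor(w,cv2.COLOR_BGR2GRAY)[255,335:460:2].tolist())
E
```

```text
time: 19.15
eef_pos: [0.5526, 0.1332, 0.0945]
tcp_rot: [0.085, 0.996, 0.0, 0.0]
contact_force: [0.0, -0.1, -1.5]
opening: 0.251
time: 19.57
eef_pos: [0.5527, 0.1341, 0.0945]
tcp_rot: [0.085, 0.996, 0.0, 0.0]
contact_force: [-0.5, -0.9, -1.2]
opening: 0.252
t 19.5667 rail xy mm 48.99314340206798 0.8590898515920005 under 30.130133459587512 F -0.9755222138717318 0.3755664115397339 -1.2376076271154115 yaw 80.27460673148332 torque [-0.02  0.02  0.02]
[122, 119, 119, 121, 120, 122, 117, 93, 92, 94, 107, 100, 106, 107, 106, 107, 110, 111, 112, 112, 113, 112, 111, 111, 113, 111, 112, 110, 109, 108, 106, 107, 104, 100, 99, 171, 232, 223, 61, 23, 2, 24, 20, 30, 29, 19, 18, 29, 13, 21, 28, 102, 114, 112, 112, 111, 111, 112, 112, 112, 114, 113, 122]
```

```bash
python3 -m jog '{"travel":[[0.05,0.3,0],[0.05,0.3,0],[0.05,0.3,0],[0.05,0.3,0],[0.05,0.3,0]],"dr":[[0,0,0],[0,0,0],[0,0,0],[0,0,0],[0,0,0]],"jaw":[255,255,255,255,255]}'
python3 st.py
python3 -m jog '{"travel":[[0.05,0.3,0],[0.05,0.3,0],[0.05,0.3,0],[0,0,0],[0,0,0]],"dr":[[0,0,0],[0,0,0],[0,0,0],[0,0,0],[0,0,0]],"jaw":[255,255,255,255,255]}'
python3 st.py
```

```text
time: 20.03
eef_pos: [0.553, 0.1356, 0.0945]
tcp_rot: [0.085, 0.996, -0.0, 0.0]
contact_force: [-0.4, -0.3, -2.1]
opening: 0.252
t 20.0333 rail xy mm 50.5299672606964 0.8774469584818194 under 30.134543903207785 F -0.3161502833334207 0.3229101014991058 -2.088103339684451 yaw 80.27389410444398 torque [-0.02  0.02 -0.01]
time: 20.45
eef_pos: [0.5531, 0.1365, 0.0945]
tcp_rot: [0.085, 0.996, -0.0, -0.0]
contact_force: [0.3, 0.5, -1.1]
opening: 0.244
t 20.45 rail xy mm 51.42566978122666 0.8814813281100168 under 30.113740081631963 F 0.5548215200871376 -0.25478853721701217 -1.1255794085671798 yaw 80.27523705594987 torque [-0.    0.01 -0.02]
```

```bash
python3 -m jog '{"travel":[[0.05,0.3,0],[0.05,0.3,0],[0.05,0.3,0],[0,0,0],[0,0,0]],"dr":[[0,0,0],[0,0,0],[0,0,0],[0,0,0],[0,0,0]],"jaw":[255,255,255,255,255]}'
python3 st.py
python3 -m jog '{"travel":[[0.05,0.3,0],[0.05,0.3,0],[0,0,0],[0,0,0]],"dr":[[0,0,0],[0,0,0],[0,0,0],[0,0,0]],"jaw":[255,255,255,255]}'
python3 st.py
python3 - <<'E'
from h import *
w=read_camera("wrist")[:,:,::-1];cv2.imwrite("pics/w10.png",w)
print(cv2.cvtColor(w,cv2.COLOR_BGR2GRAY)[255,335:460:2].tolist())
E
```

```text
time: 20.87
eef_pos: [0.5533, 0.1375, 0.0945]
tcp_rot: [0.085, 0.996, 0.0, -0.0]
contact_force: [-0.2, -0.2, -1.0]
opening: 0.247
t 20.8667 rail xy mm 52.36059698179378 0.9044316134341432 under 30.12403854944004 F -0.17628960146857142 0.12578746880857813 -1.0275679113755423 yaw 80.27460741213623 torque [0.01 0.04 0.04]
time: 21.2
eef_pos: [0.5534, 0.138, 0.0945]
tcp_rot: [0.085, 0.996, -0.0, -0.0]
contact_force: [-0.1, 1.0, -1.1]
opening: 0.248
t 21.2 rail xy mm 52.94110505770671 0.9114376394477126 under 30.100753806003315 F 0.9680178791192284 0.25662595357208917 -1.1449892000862958 yaw 80.27474188868152 torque [ 0.03  0.01 -0.02]
[121, 121, 120, 119, 121, 117, 114, 98, 96, 100, 101, 103, 107, 106, 105, 106, 109, 112, 110, 107, 112, 115, 115, 115, 113, 111, 114, 110, 109, 107, 106, 104, 105, 104, 96, 54, 18, 14, 18, 19, 23, 27, 25, 22, 29, 25, 28, 105, 111, 111, 111, 115, 113, 110, 113, 113, 110, 118, 127, 115, 74, 81, 84]
```

```bash
python3 -m jog '{"travel":[[0.05,0.3,0],[0.05,0.3,0],[0.05,0.3,0],[0,0,0],[0,0,0]],"dr":[[0,0,0],[0,0,0],[0,0,0],[0,0,0],[0,0,0]],"jaw":[255,255,255,255,255]}'
python3 -m jog '{"travel":[[0.05,0.3,0],[0.05,0.3,0],[0,0,0],[0,0,0]],"dr":[[0,0,0],[0,0,0],[0,0,0],[0,0,0]],"jaw":[255,255,255,255]}'
python3 st.py
```

```text
time: 21.67
eef_pos: [0.5535, 0.1389, 0.0945]
tcp_rot: [0.085, 0.996, -0.0, 0.0]
contact_force: [0.3, 0.4, -1.9]
opening: 0.25
time: 22.0
eef_pos: [0.5536, 0.1394, 0.0946]
tcp_rot: [0.085, 0.996, -0.0, -0.0]
contact_force: [-0.1, -1.1, -0.8]
opening: 0.244
t 22.0 rail xy mm 54.34614407658098 0.8981315831987741 under 30.15804749895426 F -1.108603048248697 -0.10800178765180389 -0.7792140486329671 yaw 80.27513103511895 torque [-0.09  0.03 -0.03]
```

```bash
python3 -m jog '{"travel":[[0.05,0.3,0],[0.05,0.3,0],[0,0,0],[0,0,0]],"dr":[[0,0,0],[0,0,0],[0,0,0],[0,0,0]],"jaw":[255,255,255,255]}'
python3 st.py
python3 -m jog '{"travel":[[0.05,0.3,0],[0,0,0],[0,0,0]],"dr":[[0,0,0],[0,0,0],[0,0,0]],"jaw":[255,255,255]}'
python3 st.py
```

```text
time: 22.33
eef_pos: [0.5537, 0.1397, 0.0946]
tcp_rot: [0.085, 0.996, -0.0, -0.0]
contact_force: [-1.2, -2.7, 0.4]
opening: 0.25
t 22.3333 rail xy mm 54.67107045500831 0.8591761504877244 under 30.21215401763004 F -2.8257222160306528 0.6966967536633655 0.4445351826846018 yaw 80.2849415428656 torque [-0.61  0.07 -0.02]
time: 22.58
eef_pos: [0.5538, 0.1399, 0.0946]
tcp_rot: [0.085, 0.996, -0.001, -0.0]
contact_force: [-0.9, -3.5, 0.7]
opening: 0.251
t 22.5833 rail xy mm 54.88257058727074 0.8045114249305969 under 30.219938143462798 F -3.6229689081335663 0.3062016203960599 0.7326543691503379 yaw 80.2874249662997 torque [-0.94  0.21 -0.03]
```

Contact with the pad at ~54.4 mm, and the force rises smoothly. I'll build up to 10 N.

```bash
python3 -m jog '{"travel":[[0.05,0.3,0],[0.05,0.3,0],[0,0,0],[0,0,0]],"dr":[[0,0,0],[0,0,0],[0,0,0],[0,0,0]],"jaw":[255,255,255,255]}'
python3 st.py
python3 -m jog '{"travel":[[0.05,0.3,0],[0,0,0],[0,0,0]],"dr":[[0,0,0],[0,0,0],[0,0,0]],"jaw":[255,255,255]}'
python3 st.py
```

```text
time: 22.92
eef_pos: [0.5539, 0.1403, 0.0946]
tcp_rot: [0.085, 0.996, -0.001, -0.0]
contact_force: [-0.8, -4.8, 1.4]
opening: 0.248
t 22.9167 rail xy mm 55.273526592318156 0.7688702411638518 under 30.236851466741655 F -4.869958965380143 -0.004671831412704803 1.3780529894648264 yaw 80.30388437677605 torque [-1.2   0.19 -0.03]
time: 23.17
eef_pos: [0.5539, 0.1404, 0.0946]
tcp_rot: [0.084, 0.996, -0.001, -0.0]
contact_force: [-0.4, -5.8, 1.2]
opening: 0.249
t 23.1667 rail xy mm 55.40951376719257 0.788460960924578 under 30.223946390137964 F -5.748022635681052 -0.6117214541034016 1.204851206915185 yaw 80.30793160748979 torque [-1.3   0.34 -0.06]
```

```bash
python3 -m jog '{"travel":[[0.05,0.3,0],[0.05,0.3,0],[0.05,0.3,0],[0.05,0.3,0],[0,0,0]],"dr":[[0,0,0],[0,0,0],[0,0,0],[0,0,0],[0,0,0]],"jaw":[255,255,255,255,255]}'
python3 st.py
python3 -m jog '{"travel":[[0.05,0.3,0],[0.05,0.3,0],[0,0,0],[0,0,0]],"dr":[[0,0,0],[0,0,0],[0,0,0],[0,0,0]],"jaw":[255,255,255,255]}'
python3 st.py
```

```text
time: 23.58
eef_pos: [0.554, 0.1409, 0.0946]
tcp_rot: [0.084, 0.996, -0.002, -0.0]
contact_force: [-1.6, -8.4, 1.3]
opening: 0.251
t 23.5833 rail xy mm 55.889327236040906 0.7882586502131365 under 30.21488010189076 F -8.555852368117325 0.20459731591456196 1.318308961865887 yaw 80.33829718230798 torque [-1.74  0.39 -0.09]
time: 23.92
eef_pos: [0.554, 0.1412, 0.0946]
tcp_rot: [0.084, 0.996, -0.002, -0.0]
contact_force: [-1.9, -9.1, 1.4]
opening: 0.25
t 23.9167 rail xy mm 56.12814201862918 0.7903938763083412 under 30.207396300231643 F -9.262676093876262 0.34656645473731224 1.4435697959115241 yaw 80.34619484076562 torque [-1.96  0.4  -0.08]
```

Now I hold for over 1 s at ~9.5-10 N.

```bash
python3 -m jog '{"travel":[[0.05,0.3,0],[0,0,0],[0,0,0],[0,0,0],[0,0,0]],"dr":[[0,0,0],[0,0,0],[0,0,0],[0,0,0],[0,0,0]],"jaw":[255,255,255,255,255]}'
python3 -m jog '{"travel":[[0,0,0],[0,0,0],[0,0,0],[0,0,0],[0,0,0]],"dr":[[0,0,0],[0,0,0],[0,0,0],[0,0,0],[0,0,0]],"jaw":[255,255,255,255,255]}'
python3 -m jog '{"travel":[[0,0,0],[0,0,0],[0,0,0],[0,0,0],[0,0,0]],"dr":[[0,0,0],[0,0,0],[0,0,0],[0,0,0],[0,0,0]],"jaw":[255,255,255,255,255]}'
python3 st.py
```

```text
time: 24.33
eef_pos: [0.554, 0.1412, 0.0946]
tcp_rot: [0.084, 0.996, -0.003, -0.001]
contact_force: [-2.3, -8.7, 1.7]
opening: 0.249
time: 24.75
eef_pos: [0.554, 0.1412, 0.0946]
tcp_rot: [0.084, 0.996, -0.003, -0.001]
contact_force: [-1.4, -9.5, 1.5]
opening: 0.253
time: 25.17
eef_pos: [0.5541, 0.1412, 0.0946]
tcp_rot: [0.084, 0.996, -0.003, -0.001]
contact_force: [-2.4, -9.7, 1.8]
opening: 0.249
t 25.1667 rail xy mm 56.21791467529715 0.7680498400722666 under 30.242574496994536 F -9.963200642177977 0.6747521227024124 1.7731326026761478 yaw 80.3541584644439 torque [-2.15  0.41 -0.09]
```

Pressed about 10 N for over 1 s. I'll ease off slowly.

```bash
python3 -m jog '{"travel":[[-0.05,-0.3,0],[-0.09,-0.5,0],[-0.09,-0.5,0],[-0.09,-0.5,0],[-0.09,-0.5,0]],"dr":[[0,0,0],[0,0,0],[0,0,0],[0,0,0],[0,0,0]],"jaw":[255,255,255,255,255]}'
python3 -m jog '{"travel":[[-0.09,-0.5,0],[-0.09,-0.5,0],[-0.09,-0.5,0],[-0.17,-1,0],[-0.17,-1,0]],"dr":[[0,0,0],[0,0,0],[0,0,0],[0,0,0],[0,0,0]],"jaw":[255,255,255,255,255]}'
python3 -m jog '{"travel":[[-0.34,-2,0],[-0.7,-4,0],[-0.7,-4,0],[-0.7,-4,0],[0,0,0]],"dr":[[0,0,0],[0,0,0],[0,0,0],[0,0,0],[0,0,0]],"jaw":[255,255,255,255,255]}'
python3 st.py
python3 - <<'E'
from h import *
w=read_camera("wrist")[:,:,::-1];cv2.imwrite("pics/w11.png",w)
E
```

```text
time: 25.58
eef_pos: [0.5539, 0.1407, 0.0945]
tcp_rot: [0.085, 0.996, -0.0, 0.0]
contact_force: [-0.4, -4.5, -0.2]
opening: 0.252
time: 26.0
eef_pos: [0.5531, 0.1384, 0.0944]
tcp_rot: [0.085, 0.996, 0.001, -0.0]
contact_force: [0.3, 0.6, -1.6]
opening: 0.252
time: 26.42
eef_pos: [0.5507, 0.1229, 0.0945]
tcp_rot: [0.085, 0.996, -0.0, -0.0]
contact_force: [0.4, 0.8, -2.1]
opening: 0.252
t 26.4167 rail xy mm 37.55677646649849 0.986867885072756 under 30.100727426545404 F 0.8654127818131897 -0.22680662015167327 -2.107827603747617 yaw 80.22385747554033 torque [ 0.01  0.02 -0.01]
```

View pics/w11.png

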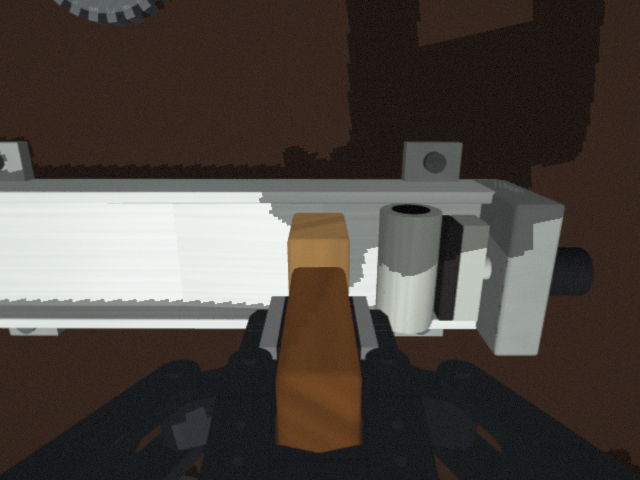

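The pin (columns 378-441) rests against the pad at 441 and lies square, and the blade is clear of it. I'll carry the paddle back.

```bash
python3 -m jog '{"travel":[[0,0,10],[0,0,30],[0,0,30],[0,0,30],[0,0,30]],"dr":[[0,0,0],[0,0,0],[0,0,0],[0,0,0],[0,0,0]],"jaw":[255,255,255,255,255]}'
python3 -m jog '{"travel":[[-3,-20,0],[-8,-32,0],[-8,-32,0],[-8,-32,0],[-8,-32,0]],"dr":[[0,0,2.3],[0,0,3],[0,0,3],[0,0,3],[0,0,0]],"jaw":[255,255,255,255,255]}'
python3 -m jog '{"travel":[[-8,-32,0],[-8,-32,0],[-8,-32,0],[-8,-32,0],[-8,-32,0]],"dr":[[0,0,0],[0,0,0],[0,0,0],[0,0,0],[0,0,0]],"jaw":[255,255,255,255,255]}'
python3 -m jog '{"travel":[[-8,-32,0],[-8,-32,0],[-2,-9,0],[0,0,0],[0,0,0]],"dr":[[0,0,0],[0,0,0],[0,0,0],[0,0,0],[0,0,0]],"jaw":[255,255,255,255,255]}'
python3 -m jog '{"travel":[[0,0,0],[0,0,0]],"dr":[[0,0,0],[0,0,0]],"jaw":[255,255]}'
python3 st.py
```

```text
time: 26.88
eef_pos: [0.5507, 0.1238, 0.2267]
tcp_rot: [0.085, 0.996, 0.0, 0.0]
contact_force: [1.4, 0.7, -1.2]
opening: 0.258
time: 27.3
eef_pos: [0.5154, -0.0254, 0.2256]
tcp_rot: [-0.015, 1.0, -0.0, 0.001]
contact_force: [0.5, -0.7, -0.8]
opening: 0.249
time: 27.72
eef_pos: [0.4753, -0.1857, 0.2256]
tcp_rot: [-0.014, 1.0, -0.0, 0.001]
contact_force: [0.9, -0.3, -1.8]
opening: 0.246
time: 28.13
eef_pos: [0.4578, -0.2572, 0.2249]
tcp_rot: [-0.013, 1.0, 0.0, 0.0]
contact_force: [0.2, 1.6, 0.1]
opening: 0.246
time: 28.3
eef_pos: [0.4582, -0.256, 0.2246]
tcp_rot: [-0.015, 1.0, 0.0, 0.0]
contact_force: [0.1, 0.1, -1.8]
opening: 0.253
t 28.3 rail xy mm -351.46582311527806 28.05864131733872 under 160.20768110562673 F 0.14141017296019015 -0.0587319002540705 -1.8394960434536345 yaw 91.67818741315881 torque [-0.07 -0.02  0.02]
```

Position is good. Lower to just above the floor (underside 5 mm), slowly at the end.

```bash
python3 -m jog '{"travel":[[0,-1,-25],[0,-1,-30],[0,0,-30],[0,0,-30],[0,0,-20]],"dr":[[0,0,0],[0,0,0],[0,0,0],[0,0,0],[0,0,0]],"jaw":[255,255,255,255,255]}'
python3 -m jog '{"travel":[[0,0,-9],[0,0,-5],[0,0,0],[0,0,0],[0,0,0]],"dr":[[0,0,0],[0,0,0],[0,0,0],[0,0,0],[0,0,0]],"jaw":[255,255,255,255,255]}'
python3 st.py
python3 -m jog '{"travel":[[0,0,-1],[0,0,-1],[0,0,-1],[0,0,-1],[0,0,0]],"dr":[[0,0,0],[0,0,0],[0,0,0],[0,0,0],[0,0,0]],"jaw":[255,255,255,255,255]}'
python3 st.py
```

```text
time: 28.72
eef_pos: [0.457, -0.2569, 0.0866]
tcp_rot: [-0.015, 1.0, 0.001, -0.001]
contact_force: [-0.7, -0.4, -2.3]
opening: 0.254
time: 29.13
eef_pos: [0.4591, -0.2601, 0.0775]
tcp_rot: [-0.014, 1.0, -0.001, 0.001]
contact_force: [0.4, 0.5, -1.3]
opening: 0.255
t 29.1333 rail xy mm -355.44464716636656 26.48459654538442 under 13.052294049803958 F 0.5996502082120045 -0.2621357274179954 -1.3017237683841825 yaw 91.59658258005503 torque [ 0. -0. -0.]
time: 29.55
eef_pos: [0.4577, -0.2593, 0.0714]
tcp_rot: [-0.014, 1.0, 0.0, -0.0]
contact_force: [0.4, -0.8, -1.6]
opening: 0.25
t 29.55 rail xy mm -354.8819141450404 28.00333769770764 under 6.978013114596282 F -0.6996136463323989 -0.4892061766761871 -1.5720622709071894 yaw 91.56788582440682 torque [-0.    0.03  0.03]
```

```bash
python3 -m jog '{"travel":[[0,0,-0.7],[0,0,-0.7],[0,0,-0.4],[0,0,0],[0,0,0]],"dr":[[0,0,0],[0,0,0],[0,0,0],[0,0,0],[0,0,0]],"jaw":[255,255,255,255,255]}'
python3 st.py
python3 -m jog '{"travel":[[0,0,-0.4],[0,0,-0.4],[0,0,0],[0,0,0]],"dr":[[0,0,0],[0,0,0],[0,0,0],[0,0,0]],"jaw":[255,255,255,255]}'
python3 st.py
```

```text
time: 29.97
eef_pos: [0.4578, -0.2593, 0.0696]
tcp_rot: [-0.014, 1.0, 0.0, -0.0]
contact_force: [-0.2, -0.1, -1.3]
opening: 0.251
t 29.9667 rail xy mm -354.8709818305366 27.890689395162244 under 5.245970624882287 F -0.1516084980818977 0.1840423389008596 -1.2759051763694973 yaw 91.57410050823039 torque [0.02 0.05 0.03]
time: 30.3
eef_pos: [0.4579, -0.2595, 0.0694]
tcp_rot: [-0.014, 1.0, -0.0, 0.0]
contact_force: [-1.8, 0.7, 3.0]
opening: 0.25
t 30.3 rail xy mm -354.9719028523239 27.725974292178652 under 5.042315420234797 F 0.3997216685668539 1.9371494241000453 2.9956192297789124 yaw 91.57779638955688 torque [ 0.28  0.18 -0.03]
```

On the floor (contact +3 N). Release and rise.

```bash
python3 -m jog '{"travel":[[0,0,0],[0,0,0],[0,0,0],[0,0,0],[0,0,0]],"dr":[[0,0,0],[0,0,0],[0,0,0],[0,0,0],[0,0,0]],"jaw":[180,165,150,120,80]}'
python3 -m jog '{"travel":[[0,0,0],[0,0,0],[0,0,0],[0,0,0],[0,0,0]],"dr":[[0,0,0],[0,0,0],[0,0,0],[0,0,0],[0,0,0]],"jaw":[40,0,0,0,0]}'
python3 -m jog '{"travel":[[0,0,10],[0,0,30],[0,0,35],[0,0,35],[0,0,35]],"dr":[[0,0,0],[0,0,0],[0,0,0],[0,0,0],[0,0,0]],"jaw":[0,0,0,0,0]}'
python3 -m jog '{"travel":[[5,20,20],[10,30,10],[10,30,0],[0,0,0],[0,0,0]],"dr":[[0,0,0],[0,0,0],[0,0,0],[0,0,0],[0,0,0]],"jaw":[0,0,0,0,0]}'
python3 - <<'E'
from h import *
print(get_state()["time"],get_state()["eef_pos"])
a=read_camera("side")[:,:,::-1];w=read_camera("wrist")[:,:,::-1]
cv2.imwrite("pics/end.png",np.hstack([cv2.resize(a[140:420,210:490],(400,400),interpolation=cv2.INTER_CUBIC),cv2.resize(w,(400,300))[:,:].repeat(1,0) if 0 else cv2.copyMakeBorder(cv2.resize(w,(400,300)),0,100,0,0,cv2.BORDER_CONSTANT)]))
E
```

```text
time: 30.72
eef_pos: [0.4578, -0.2594, 0.0689]
tcp_rot: [-0.014, 1.0, -0.0, 0.0]
contact_force: [-0.3, -0.9, 0.4]
opening: 0.653
time: 31.13
eef_pos: [0.4578, -0.2594, 0.0689]
tcp_rot: [-0.014, 1.0, -0.0, 0.0]
contact_force: [0.1, 1.0, 0.2]
opening: 0.998
time: 31.55
eef_pos: [0.4576, -0.2592, 0.2162]
tcp_rot: [-0.014, 1.0, -0.0, 0.0]
contact_force: [-0.1, 0.6, -0.5]
opening: 1.0
time: 31.97
eef_pos: [0.4831, -0.1782, 0.2449]
tcp_rot: [-0.015, 1.0, -0.001, 0.001]
contact_force: [-0.1, 0.1, 0.6]
opening: 0.998
31.9667 [ 0.48310837 -0.17823038  0.24493088]
```

View pics/end.png

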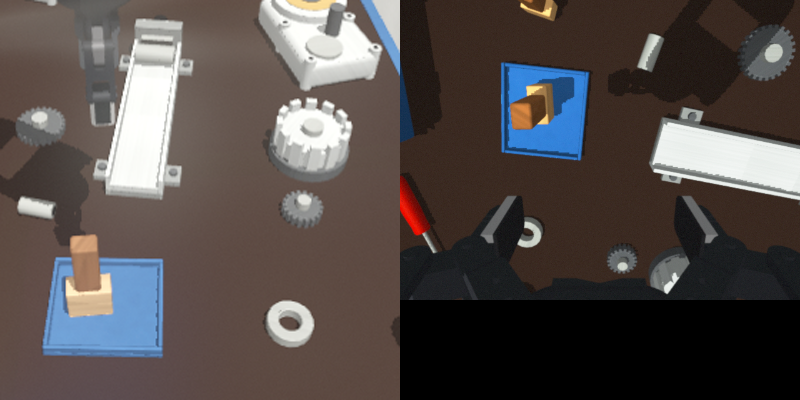

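The final view shows the paddle upright in the tray (side crop (88,280)), the pin square against the pad at the stop (155,50), and the bystanders where they were. The gripper is clear.

```bash
python3 -c "
from plant import *
print(sign_off(),get_state()['time'])"
```

```text
the job is handed in; nothing more can be done
the job is handed in; nothing more can be done
```

The job is done and handed in at about 32 s of the 70 s allowed; sign-off reports no verdict. I took the middle-sized paddle from its tray and rolled the thick pin over the crown at no more than 24 mm/s. I then pressed it against the pad at about 9 to 10 N for over a second, eased off slowly, and stood the paddle back in its tray and released it.

**Last checks:** the pictures showed the pin square against the pad, the paddle upright in its tray, the bystander parts apparently where they were, and the gripper clear. I saw no force reading on the tool above about 10 N while the paddle was behind the pin.

**What disagreed or was not checked:**
- The track's origin along its length came out about 5 mm different from the open end and from the post, so I found the pad by feel; the force began to rise with the paddle at about 54 mm along the track.
- The side camera put the track's middle line about 6 mm off the wrist camera's, and I used the wrist camera's.
- I judged the pin's final position and the bystanders by eye in the last pictures and did not measure them again.

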